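Run a loose caster ball into its tray pocket and hold it under the lamp

TASK

A steel caster ball lies loose in the scooped end of the carrying tray: lift the tray by its handle bar, tip it pocket end down by about 25 degrees until the ball has run into the round pocket, then bring it level again. Carry it to the inspection lamp without tipping the ball back out, and finish while still holding it there by the handle, level and still, with the pocket over the middle of the white board and the tray about 10 cm above the bench, so that the ball can be looked at. Keep clear of the lamp and the board, and leave the other things on the bench where they are.

Things in the scene. Friction and masses are not known exactly. Their poses are not given: they have to be found in the camera images.
- tray: Grey 3D-printed carrying tray, loose on the bench, about 160 g: 200 mm long (x), 64 mm wide (y), walls 4 mm thick and 26 mm high, a bar handle bridging its middle. Origin at the centre of its underside, z up. A scooped hollow lies at the -x end, a round pocket at the +x end, between them a flat deck 7.5 mm above the underside.
- tray_hollow (a point): Middle of the hollow's flat bottom (20 mm long), 65 mm from the tray's origin along -x, 3 mm above its underside. A 15 degree slope rises to the end wall, a 10 degree slope to the deck. Level, the ball stays here; it rolls to the pocket once the +x end is tipped more than 10 degrees down.
- tray_pocket (a point): Middle of the round pocket (46 mm diameter, 4.5 mm deep), 71 mm from the tray's origin along +x, 15.5 mm above its underside: the ball's centre when it sits in mid-pocket. The ball has about 13 mm play round it, and rolls back out only beyond about 45 degrees of tilt.
- tray_handle (a point): Centre of the handle bar, 78 mm above the tray's underside, straight above its origin; axes as the tray's. Flat-sided bar, 12 mm thick (x), 20 mm tall (z), 64 mm long (y), on posts at its ends 56 mm apart inside, free below. It is stiff and bears a firm grip.
- ball_center (a point): Centre of the loose plain steel ball, 25 mm diameter, about 64 g. It starts in the hollow at the tray's -x end. Its axes mean nothing (it rolls).
- board_middle (a point): Middle of the top of the white inspection board, a fixed square plate 150 x 150 x 6 mm lying on the bench. Axes: x points towards the lamp, z up.
- lamp: Fixed dark gooseneck work lamp. Origin under its base (110 mm disc, 18 mm high), 240 mm from the board's middle along the board's +x. Thin neck up to 340 mm; the cone-shaped head (72 mm wide and long, mouth 260 mm above the bench) points down at the space over the board. No part is nearer than 140 mm, horizontally, to the board's middle.
- caster_cup: Bystander: loose aluminium cup of the ball caster, 70 mm long flange, 20 mm high. Origin under its centre.
- screwdriver: Bystander: loose screwdriver, a little under 200 mm long, lying on the bench. Origin under its middle.
- bin: Bystander: loose blue stacking bin with a low front, 105 x 85 x 50 mm, holding steel spacers. Origin under its centre.
Not all that is in view belongs to the job. Of the things shaped like the tray, the grey one is meant.

How it is judged:
On the way, in this order (a step that is already met when the one before it is completed fails the run):
1. the tray is lifted clear of the bench by its handle (height (world z) of tray above 0.03 m and contact force between tray and the fingers above 2 N), for 0.1 s.
2. held in the air, the tray is tipped 15 to 35 degrees and the ball has run into the pocket (angle between tray's own z axis and vertical between 0.26 and 0.61 rad and height (world z) of tray above 0.03 m and distance between ball_center and tray_pocket below 0.018 m), for 0.1 s.
3. the tray is level again with the ball in the pocket (angle between tray's own z axis and vertical below 0.1 rad and distance between ball_center and tray_pocket below 0.018 m), for 0.2 s.
At the end, for the whole second after the job is handed in: Held by the fingers alone, underside 60 to 150 mm above the bench, level within 5 degrees, still; ball in the round pocket (within 18 mm of the pocket point); pocket within 30 mm horizontally of the board's middle; bystanders within 20 mm of where they were (distance between ball_center and tray_pocket below 0.018 m and angle between tray's own z axis and vertical below 0.09 rad and horizontal distance between tray_pocket and board_middle below 0.03 m and height (world z) of tray between 0.06 and 0.15 m and linear speed of tray below 0.02 m/s and angular speed of tray below 0.15 rad/s and contact force between tray and the fingers above 2 N and contact force between tray and lamp below 0.1 N and contact force between tray and board below 0.1 N and distance of each of caster_cup, screwdriver, bin from where it was at the start of the episode below 0.02 m); the arm keeps its last pose, push and grip.
It fails at once if the tray is tipped beyond 40 degrees (angle between tray's own z axis and vertical above 0.7 rad).
It fails at once if the ball leaves the tray (z of ball_center in the frame of tray above 0.06 m or z of ball_center in the frame of tray below 0 m or x of ball_center in the frame of tray above 0.1 m or x of ball_center in the frame of tray below -0.1 m or y of ball_center in the frame of tray above 0.032 m or y of ball_center in the frame of tray below -0.032 m).
It fails at once if the lamp is struck (contact force between lamp and tray above 1 N or contact force between lamp and the arm above 1 N or contact force between lamp and the fingers above 1 N).
It fails at once if the tray strikes the board (contact force between board and tray above 1 N).
It fails at once if a bystander is disturbed (distance of any of caster_cup, screwdriver, bin from where it was at the start of the episode above 0.02 m).
It also fails if it takes over 40 s, if anything falls off the work surface, if the arm or the gripper's body presses on something with over 40 N, if the wrist force passes 120 N, or if a joint passes its speed limit or range.

ROBOT

A 6-joint arm with a two-finger parallel gripper is mounted at the origin on the work surface. World frame = base frame: x ahead of the robot, y to its left, z up, the work surface at z = 0. Lengths are in m, angles in rad, forces in N, time in s.
With the tool pointing down it reaches from about 0.425 to 0.925 m from the base axis. Payload 12.5 kg.
Tool frame: the origin (TCP) lies at the centre of the arm's flange, where the gripper is bolted on; the fingertips stand env.tips_ahead ahead of it and the grasp point (between the pads) lies 155 mm ahead of it (env.tips_ahead is the distance from the TCP to the fingertips, in m); z points along the fingers, y is the line along which they close (so a half turn about z gives the same grasp; the last joint's range is limited). The gripper opens to 85 mm and grips with 20 to 120 N. Pads are 22 mm wide; open, the fingers measure 114 mm over their backs; the gripper's body (76 mm by 85 mm) begins 54 mm behind the grasp point. The pads swing forward as they close: fully open they stand 13 mm farther back than shut.
Start: joints at [-1.395, 0.491, 1.559, -0, 1.092, -0.106], TCP at [0.174, -0.6, 0.405] pointing down, gripper open.
Joint ranges: [-3.1, 3.1], [-0.84, 2.19], [0.05, 2.79], [-1.13, 4.28], [0.06, 2.93], [-2.69, 2.69]. Speed limits (rad/s): [2.22, 2.22, 2.79, 3.14, 3.14, 3.14].

INTERFACE

Orientations are given as a rotation vector (axis times angle).
In Python, from plant import env, vision gives the robot as it stands.
- The arm moves only by the tool carry_out, never from a script. Its argument "steps" is a list of rows, each a list of 3 entries, a list of its own where there are three numbers: the finger opening in cm, from 0 to 8.54, then the shift along the tool's x, y, z in cm, then the turn, a rotation vector about the tool's x, y, z in degrees. In form: [[fingers, [tx, ty, tz], [ax, ay, az]], ...]. A call has 1 to 8 rows; each row is the pose to reach, as a shift and turn from the pose commanded when the call began, along the tool's axes at that moment; what a row does not reach only later rows make up. A row lasts 1/8 s, in which the tool goes at most 62.5 mm and 10.7 degrees, less where a joint would pass 70% of its speed; a pose out of reach is approached as far as the arm can. A call with a gripper value outside its range is refused whole. The fingers move at their own pace and stop on an object; "grip_force" is the grip in N (left out, the last holds). Time passes only in rows, so rows that repeat a pose let the fingers close. It gives the time, the measured TCP pose, the force, the opening and the grip force at its end, in the units of the state.
- env.sense(): the state, without advancing time (a new reading comes with each control period).
- vision.grab_frame(name): name is "side" or "top" or "wrist"; returns the picture (400x640x3 uint8, blue, green, red); there is no depth.
- vision.calibration(name): a dict with "fx", "fy", "cx", "cy" (pixels), "k1" (the pictures are not rectified: a ray, as slopes to the right and down, at radius r is drawn at 1 + k1 r^2 times it, then the intrinsics apply), "R" (3x3) and "t" (3): a world point X has camera coordinates R X + t; the wrist camera has in their place "T_tool_cam" (4x4, takes a point from camera to tool coordinates, whose origin is the TCP and whose axes are the flange's). Camera axes: x right, y down, z forward; pixel columns grow to the right and rows downward; lengths in m; the calibration is good to about 2 mm. A picture is of the moment at which its call begins: read the wrist's pose just before it. calibration takes no time and is no camera call.
- env.sign_off(): hands the job in; it is judged then, once.
The state is a dict: "time": time; "joint_positions": joint angles; "qvel": joint speeds; "effort": joint torques, N m; "ee_pos": TCP position; "orientation": TCP orientation; "force": force on the tool from outside, world axes, zero at the start; "wrist_torque": the same for the moment, N m; "gripper_width": finger opening in m; "finger_force": force on a finger pad.
Only numpy, scipy, OpenCV 4.12 (cv2) and the standard library are available. Lean on these libraries where they do the work, as an engineer would, in place of code of your own. Each camera call takes 0.05 s, during which the arm holds its last target. There are 200 camera calls.

## Working session

There is one attempt and no reset: what is moved stays moved. The work goes in short steps, Python scripts to look and compute and a tool call to move; the robot and the scene stay as the last step left them, time stands still between calls to the robot, and variables do not carry over. Pictures are saved under pics/ and viewed, at most 10 in all, crops included, and the job is handed in when it is done.

Besides the shell and the picture viewer there is one more tool, called after "Request:" by a JSON object that holds its "method" and its "body", one argument or row to a line. carry_out: Moves the arm, as the interface text tells. Its arguments: {"type":"object","properties":{"steps":{"type":"array"},"grip_force":{"type":"number"}},"required":["steps"]}

```bash
ls; mkdir -p pics
python3 - <<'E'
from plant import env, vision
import cv2,numpy as np
for n in("top","side"):
    cv2.imwrite(f"pics/{n}0.png",vision.grab_frame(n)); print(n,vision.calibration(n))
print(vision.calibration("wrist"),env.tips_ahead,env.sense())
E
```

```text
pics
top {'fx': 508.95757434046874, 'fy': 508.95757434046874, 'cx': 313.5576693536113, 'cy': 200.9030855731856, 'k1': -0.03106486154556454, 'R': array([[ 0.02092533, -0.99971554,  0.01144389],
       [-0.99006179, -0.02231272, -0.13885167],
       [ 0.13906751, -0.00842464, -0.99024707]]), 't': array([-0.05083214,  0.55570941,  1.42997536])}
side {'fx': 506.17838609409955, 'fy': 506.17838609409955, 'cx': 310.32068143332293, 'cy': 206.74753544768856, 'k1': -0.061904667589076715, 'R': array([[-0.99524394, -0.09598509,  0.01662406],
       [-0.08282956,  0.74400683, -0.66301818],
       [ 0.05127145, -0.66124179, -0.74841869]]), 't': array([0.51228306, 0.14466973, 1.67148353])}
{'fx': 325.11188919239015, 'fy': 325.11188919239015, 'cx': 322.8838086705832, 'cy': 197.67582639581138, 'k1': -0.06666563792381201, 'T_tool_cam': array([[ 3.41119220e-04, -9.64793165e-01, -2.63009567e-01,
         6.67848473e-02],
       [ 9.99999882e-01,  4.20331199e-04, -2.44909298e-04,
        -6.40706454e-04],
       [ 3.46837943e-04, -2.63009452e-01,  9.64793194e-01,
         2.95718471e-02],
       [ 0.00000000e+00,  0.00000000e+00,  0.00000000e+00,
         1.00000000e+00]])} 0.1734 {'time': 0.1, 'joint_positions': array([-1.39456958e+00,  4.91496745e-01,  1.55939361e+00, -1.58438903e-05,
        1.09175391e+00, -1.05577553e-01]), 'qvel': array([ 0.0017122 , -0.00220555, -0.00236109, -0.00111977, -0.00177152,
       -0.00020537]), 'effort': array([ 1.86249621e-03, -6.19448662e+01, -2.62025195e+01, -1.21122716e-04,
        2.91724238e-03,  4.73228454e-06]), 'ee_pos': array([ 0.17383409, -0.60030416,  0.40418591]), 'orientation': array([-3.10941688e+00, -4.41057746e-01,  8.03788571e-05]), 'force': array([ 0.27599388, -0.15664519, -0.63178578]), 'wrist_torque': array([ 0.01572095, -0.06662948, -0.00399273]), 'finger_force': 0.0, 'gripper_width': 0.08544307676405469}
```

View pics/top0.png

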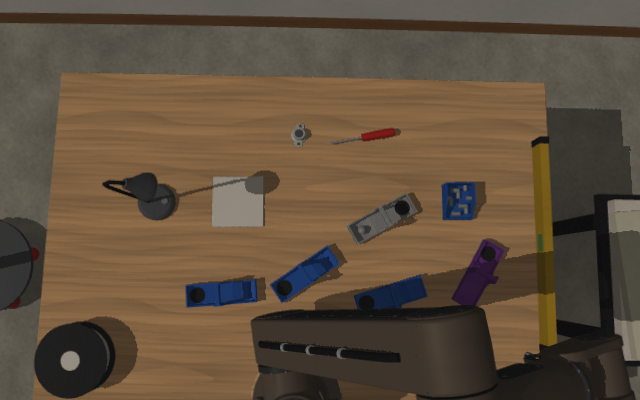

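View pics/side0.png

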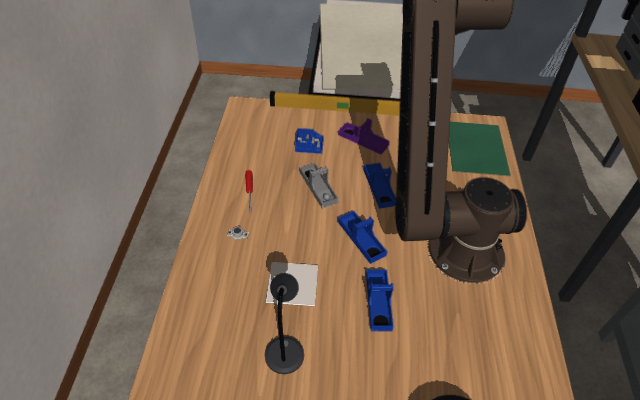

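Tray-like things in the top view are grey (382,218), blue (307,274), blue (222,292), dark blue (390,295) and purple (478,274). The grey one is meant. The board's middle is at about (238,201), the lamp base at (157,201) with its head at (140,186), the cup at (299,133), the screwdriver at (365,136) and the bin at (459,201). I'll check the choice in a close crop.

Run:
```python
import cv2,numpy as np
a=cv2.imread("pics/top0.png")[180:256,335:435]; b=cv2.imread("pics/side0.png")[155:215,290:350]
a=cv2.resize(a,(792,602),interpolation=cv2.INTER_CUBIC)[:600]
cv2.imwrite("pics/crop_top.png",a)
b=cv2.resize(b,(600,600),interpolation=cv2.INTER_CUBIC)
cv2.imwrite("pics/crop_side.png",b)
```

```text
(no output)
```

View pics/crop_top.png

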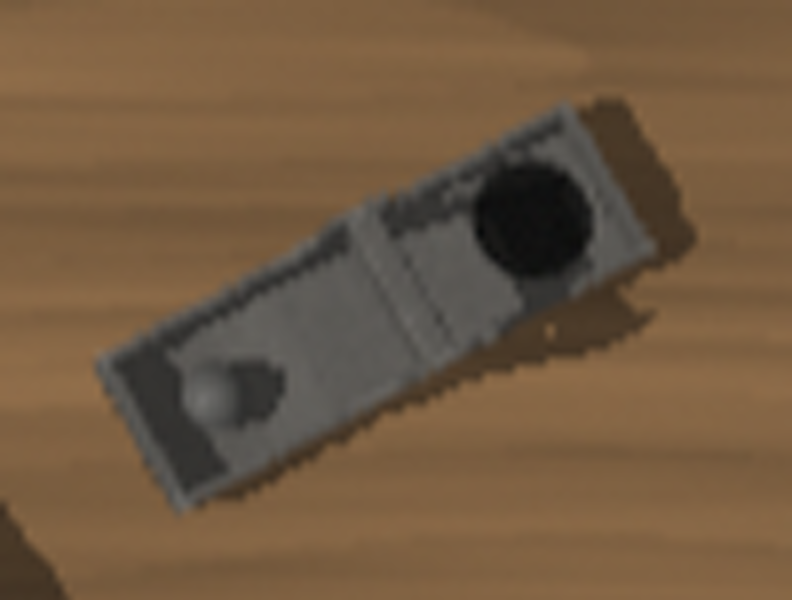

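The crop shows the grey tray with the ball at crop (212,395) in the left hollow and the round black pocket at (533,220). The rim corners are (103,362), (182,508), (653,248) and (570,105), and the handle bar runs from (368,205) to (435,355).

```bash
cat > h.py <<'E'
from plant import env, vision
import numpy as np, cv2
from scipy.spatial.transform import Rotation as Ro
def ray2plane(name,px,z,pose=None):
    c=vision.calibration(name)
    if name=="wrist":
        p,r=pose; T=np.eye(4);T[:3,:3]=Ro.from_rotvec(r).as_matrix();T[:3,3]=p
        M=T@c["T_tool_cam"]; R=M[:3,:3]; o=M[:3,3]
    else: R=c["R"].T; o=-R@c["t"]
    K=np.array([[c["fx"],0,c["cx"]],[0,c["fy"],c["cy"]],[0,0,1]])
    u=cv2.undistortPoints(np.array([[px]],float),K,np.array([c["k1"],0,0,0.]))[0,0]
    d=R@np.array([u[0],u[1],1]); return o+d*(z-o[2])/d[2]
E
python3 - <<'E'
from h import *
f=lambda x,y,z:ray2plane("top",((x+.5)/7.92-.5+335,(y+.5)/7.92-.5+180),z)
C=[f(*p,.026) for p in((103,362),(182,508),(653,248),(570,105))]
m=np.mean(C,0);d=C[2]+C[3]-C[0]-C[1]
print("corners mid",m,"yaw",np.degrees(np.arctan2(d[1],d[0])),np.linalg.norm(d)/2,np.linalg.norm(C[0]-C[1]))
print("ball",f(212,395,.0155),"pocket",f(533,220,.0075))
a,b=f(368,205,.088),f(435,355,.088);print("handle",(a+b)/2)
B=[ray2plane("top",p,.006) for p in((213,177),(263.5,177),(264.5,226.5),(212.5,226.5))]
print("board",np.mean(B,0),[np.linalg.norm(B[i]-B[i-1]) for i in range(4)])
for n,p in(("lampbase",(157,201)),("cup",(299,133)),("bin",(459,201)),("blue1",(307,274)),("drvL",(331,143)),("drvR",(399,131))):print(n,ray2plane("top",p,.018))
print("head", ray2plane("top",(148,186),.26),ray2plane("top",(155,186),.26))
E
grep -n "" /dev/null
```

```text
corners mid [ 0.51270697 -0.23964105  0.026     ] yaw -60.087431059202444 0.19870961217950744 0.06033671258802924
ball [ 0.47917339 -0.17991145  0.0155    ] pocket [ 0.54780042 -0.30008049  0.0075    ]
handle [ 0.51497308 -0.23876458  0.088     ]
board [0.55431036 0.18258229 0.006     ] [np.float64(0.14736178433838343), np.float64(0.14988714371602613), np.float64(0.14745306903995564), np.float64(0.15225358142947154)]
lampbase [0.54903114 0.41912064 0.018     ]
cup [0.76327193 0.00879883 0.018     ]
bin [ 0.5690046  -0.46722565  0.018     ]
blue1 [ 0.34729274 -0.02453391  0.018     ]
drvL [ 0.7349039  -0.08721874  0.018     ]
drvR [ 0.77684486 -0.29044328  0.018     ]
head [0.55345645 0.3706115  0.26      ] [0.55384069 0.35336975 0.26      ]
```

```bash
cat >> h.py <<'E'
def move_to(p,yaw_y,tilt=0):
    """shift (cm) and turn (deg) in tool axes to put TCP at p, tool z down, tool y at world yaw_y (deg)"""
    s=env.sense(); R=Ro.from_rotvec(s["orientation"]); y=np.radians(yaw_y)
    ty=np.array([np.cos(y),np.sin(y),0]); tz=np.array([0,0,-1.]); tx=np.cross(ty,tz)
    G=Ro.from_matrix(np.c_[tx,ty,tz])*Ro.from_euler("x",tilt,degrees=True)
    print("shift",np.round(R.inv().apply(np.array(p)-s["ee_pos"])*100,2),"turn",np.round((R.inv()*G).as_rotvec(degrees=True),2))
E
python3 -c "
from h import *
move_to([.514,-.239,.333],-60)"
```

```text
shift [ 42.72 -25.24   7.15] turn [-6.000e-02 -1.000e-02 -1.385e+01]
```

Request:
{"method": "carry_out", "body": {
  "steps": [
    [8.5, [5.3, -3.1, 0], [0, 0, -2]],
    [8.5, [10.6, -6.2, 0], [0, 0, -4]],
    [8.5, [16, -9.4, 0], [0, 0, -6]],
    [8.5, [21.4, -12.6, 1], [0, 0, -8]],
    [8.5, [26.7, -15.8, 2], [0, 0, -10]],
    [8.5, [32, -18.9, 4], [0, 0, -12]],
    [8.5, [37.4, -22, 6], [0, 0, -13.9]],
    [8.5, [42.7, -25.2, 7.2], [0, 0, -13.9]]
  ],
  "grip_force": 80
}}

```text
time: 1.1
ee_pos: [0.5103, -0.243, 0.3331]
orientation: [-3.034, -0.815, 0.001]
force: [0.4, -0.8, 0.4]
gripper_width: 0.0851
finger_force: 0.0
```

Run:
```python
from h import *
s=env.sense();print(s["ee_pos"],s["orientation"],s["joint_positions"])
im=vision.grab_frame("wrist");np.save("w1.npy",np.r_[s["ee_pos"],s["orientation"]])
cv2.imwrite("pics/w1.png",im)
```

```text
[ 0.51030539 -0.24303161  0.33313706] [-3.03360168e+00 -8.14579408e-01  9.99654762e-04] [-5.61307091e-01  4.90675852e-01  1.78568805e+00 -1.40923697e-04
  8.66049514e-01  4.84918850e-01]
```

View pics/w1.png

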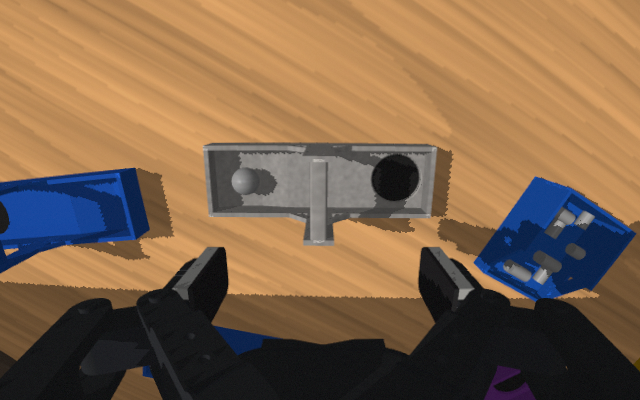

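The wrist picture shows the grey tray square to the fingers. The handle bar's top runs from (319,161) to (318,240), the rim corners are (206,146), (436,148), (434,215) and (208,216), and the bin is at the right around (560,240).

Run:
```python
from h import *
w=np.load("w1.npy");P=(w[:3],w[3:])
f=lambda p,z:ray2plane("wrist",p,z,P)
C=[f(p,.026) for p in((206,146),(208,216),(434,215),(436,148))]
m=np.mean(C,0);d=C[2]+C[3]-C[0]-C[1];print("rim",m,np.degrees(np.arctan2(d[1],d[0])),np.linalg.norm(d)/2)
a,b=f((319,161),.088),f((318,240),.088);e=a-b
print("bar",(a+b)/2,np.linalg.norm(e),np.degrees(np.arctan2(e[1],e[0])))
move_to([.514,-.239,.233],-60)
```

```text
rim [ 0.51360928 -0.23819327  0.026     ] -60.01890589688748 0.20096097864994725
bar [ 0.51281124 -0.23717301  0.088     ] 0.05667477008165279 29.177993484035724
shift [0.01 0.1  9.88] turn [-0.13 -0.01  0.21]
```

Request:
{"method": "carry_out", "body": {
  "steps": [
    [8.5, [0, 0, 3], [0, 0, 0]],
    [8.5, [0, 0, 6], [0, 0, 0]],
    [8.5, [0, 0, 8.5], [0, 0, 0]],
    [8.5, [0, 0, 10], [0, 0, 0]],
    [8.5, [0, 0, 10], [0, 0, 0]],
    [3, [0, 0, 10], [0, 0, 0]],
    [0, [0, 0, 10], [0, 0, 0]],
    [0, [0, 0, 10], [0, 0, 0]]
  ],
  "grip_force": 80
}}

```text
time: 2.15
ee_pos: [0.5093, -0.2446, 0.2347]
orientation: [3.033, 0.814, 0.001]
force: [-0.2, -0.8, -0.1]
gripper_width: 0.0321
finger_force: 0.0
```

Request:
{"method": "carry_out", "body": {
  "steps": [
    [0, [0, 0, 0], [0, 0, 0]],
    [0, [0, 0, 0], [0, 0, 0]],
    [0, [0, 0, 0], [0, 0, 0]],
    [0, [0, 0, 0], [0, 0, 0]]
  ]
}}

```text
time: 2.65
ee_pos: [0.5092, -0.2445, 0.2346]
orientation: [3.034, 0.815, 0.0]
force: [-1.7, 1.7, 6.5]
gripper_width: 0.0103
finger_force: 79.0
```

Run:
```python
from h import *
s=env.sense();print(s)
cv2.imwrite("pics/w2.png",vision.grab_frame("wrist"));s=env.sense();print(s["ee_pos"],s["gripper_width"])
```

```text
{'time': 2.65, 'joint_positions': array([-5.64579573e-01,  6.32636011e-01,  1.86016224e+00, -7.25466267e-05,
        6.48693698e-01,  4.81710774e-01]), 'qvel': array([-0.00036609,  0.00046418,  0.00014951,  0.00073376,  0.00013891,
       -0.00058882]), 'effort': array([-3.99996294e-01, -5.76725757e+01, -1.64901084e+01, -3.28789686e-02,
       -6.71257284e-01,  2.84585764e-02]), 'ee_pos': array([ 0.5091664 , -0.24447819,  0.23460538]), 'orientation': array([3.03405257e+00, 8.14541195e-01, 5.64660175e-05]), 'force': array([-1.66160825,  1.68693633,  6.5377354 ]), 'wrist_torque': array([0.23001411, 0.34172637, 0.03108362]), 'finger_force': 79.04264688491821, 'gripper_width': 0.010250997428562687}
[ 0.50912784 -0.24449731  0.23460155] 0.010634301631621266
```

View pics/w2.png

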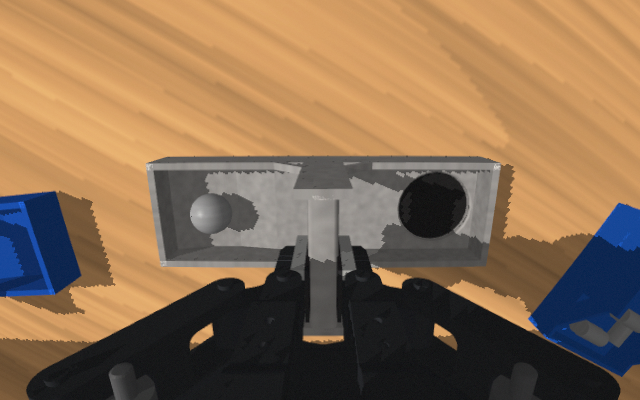

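The bar is between the pads, clear of both posts, the ball is in the hollow at (210,213) and the pocket is at (433,205). Now lift.

Request:
{"method": "carry_out", "body": {
  "steps": [
    [0, [0, 0, -0.5], [0, 0, 0]],
    [0, [0, 0, -1.5], [0, 0, 0]],
    [0, [0, 0, -3.5], [0, 0, 0]],
    [0, [0, 0, -6], [0, 0, 0]],
    [0, [0, 0, -8.5], [0, 0, 0]],
    [0, [0, 0, -11], [0, 0, 0]],
    [0, [0, 0, -13], [0, 0, 0]],
    [0, [0, 0, -14], [0, 0, 0]]
  ]
}}

```text
time: 3.7
ee_pos: [0.5091, -0.2445, 0.3755]
orientation: [3.033, 0.814, 0.002]
force: [-0.2, 0.0, -2.2]
gripper_width: 0.0109
finger_force: 78.2
```

Request:
{"method": "carry_out", "body": {
  "steps": [
    [0, [0, 0, 0], [0, 0, 0]],
    [0, [0, 0, 0], [0, 0, 0]],
    [0, [0, 0, 0], [0, 0, 0]]
  ]
}}

```text
time: 4.08
ee_pos: [0.5092, -0.2446, 0.3734]
orientation: [-3.033, -0.814, 0.001]
force: [0.1, 0.8, -3.3]
gripper_width: 0.0105
finger_force: 78.2
```

Run:
```python
from h import *
s=env.sense();print(s["ee_pos"],s["orientation"],s["force"],s["wrist_torque"],s["gripper_width"],s["joint_positions"])
for th in (6,12,16,20,25):
    t=np.radians(th);print(th,15.5*np.sin(t),15.5*(1-np.cos(t)))
```

```text
[ 0.50921735 -0.24458381  0.37335467] [-3.03335974e+00 -8.14045239e-01  1.43405461e-03] [ 0.05895546  0.84598473 -3.34790402] [-0.02516951  0.02079597  0.00883482] 0.010495939185916644 [-5.64687416e-01  4.40661673e-01  1.74499081e+00 -7.54725564e-05
  9.57221669e-01  4.81779249e-01]
6 1.6201911806486289 0.08491062179176401
12 3.2226312076752697 0.3387121886260118
16 4.272379015163487 0.6004437129560571
20 5.301312221547865 0.9347643778184194
25 6.550583056980841 1.452229300931926
```

Request:
{"method": "carry_out", "body": {
  "steps": [
    [0, [0, 0.54, 0], [2, 0, 0]],
    [0, [0, 1.1, 0.04], [4, 0, 0]],
    [0, [0, 1.62, 0.08], [6, 0, 0]],
    [0, [0, 2.16, 0.15], [8, 0, 0]],
    [0, [0, 2.7, 0.24], [10, 0, 0]],
    [0, [0, 3.22, 0.34], [12, 0, 0]],
    [0, [0, 3.75, 0.46], [14, 0, 0]],
    [0, [0, 4.27, 0.6], [16, 0, 0]]
  ]
}}

```text
time: 5.08
ee_pos: [0.5308, -0.2818, 0.368]
orientation: [-2.77, -0.743, 0.105]
force: [-1.0, -0.5, -3.0]
gripper_width: 0.0105
finger_force: 78.1
```

Request:
{"method": "carry_out", "body": {
  "steps": [
    [0, [0, 0, 0], [0, 0, 0]],
    [0, [0, 0, 0], [0, 0, 0]],
    [0, [0, 0, 0], [0, 0, 0]],
    [0, [0, 0, 0], [0, 0, 0]],
    [0, [0, 0, 0], [0, 0, 0]],
    [0, [0, 0, 0], [0, 0, 0]]
  ]
}}

```text
time: 5.82
ee_pos: [0.5306, -0.2815, 0.3682]
orientation: [-2.772, -0.744, 0.105]
force: [-0.6, 0.4, -3.5]
gripper_width: 0.0109
finger_force: 79.8
```

Run:
```python
from h import *
s=env.sense();R=Ro.from_rotvec(s["orientation"])
print(s["ee_pos"],np.degrees(np.arccos(-R.as_matrix()[2,2])),"grasp",s["ee_pos"]+R.apply([0,0,.155]),s["wrist_torque"],s["gripper_width"])
cv2.imwrite("pics/w3.png",vision.grab_frame("wrist"))
```

```text
[ 0.53058255 -0.28150242  0.3681557 ] 15.99541599072601 grasp [ 0.50919242 -0.24453262  0.21915672] [-0.2206632  -0.10758753  0.03056687] 0.010898427647095303
```

View pics/w3.png

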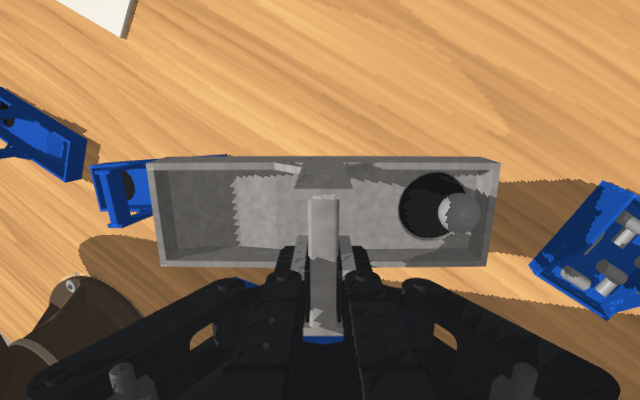

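The ball has run to the lower end of the pocket, at (460,213), with the pocket centre at about (432,206). The tray has not slipped. Tip on to 24°, hold, then bring it level.

Request:
{"method": "carry_out", "body": {
  "steps": [
    [0, [0, 0.54, 0], [2, 0, 0]],
    [0, [0, 1.1, 0.04], [4, 0, 0]],
    [0, [0, 1.62, 0.08], [6, 0, 0]],
    [0, [0, 2.16, 0.15], [8, 0, 0]],
    [0, [0, 2.16, 0.15], [8, 0, 0]],
    [0, [0, 2.16, 0.15], [8, 0, 0]],
    [0, [0, 2.16, 0.15], [8, 0, 0]],
    [0, [0, 2.16, 0.15], [8, 0, 0]]
  ]
}}

```text
time: 6.88
ee_pos: [0.5408, -0.299, 0.3609]
orientation: [-2.64, -0.709, 0.15]
force: [-0.5, -0.2, -2.9]
gripper_width: 0.0105
finger_force: 79.8
```

Request:
{"method": "carry_out", "body": {
  "steps": [
    [0, [0, -0.81, 0.02], [-3, 0, 0]],
    [0, [0, -1.62, 0.08], [-6, 0, 0]],
    [0, [0, -2.43, 0.19], [-9, 0, 0]],
    [0, [0, -3.22, 0.34], [-12, 0, 0]],
    [0, [0, -4.01, 0.53], [-15, 0, 0]],
    [0, [0, -4.79, 0.76], [-18, 0, 0]],
    [0, [0, -5.55, 1.03], [-21, 0, 0]],
    [0, [0, -6.3, 1.34], [-24, 0, 0]]
  ]
}}

```text
time: 7.88
ee_pos: [0.509, -0.2442, 0.3743]
orientation: [3.033, 0.814, 0.001]
force: [-0.3, 0.8, -2.5]
gripper_width: 0.0106
finger_force: 79.8
```

Request:
{"method": "carry_out", "body": {
  "steps": [
    [0, [0, 0, 0], [0, 0, 0]],
    [0, [0, 0, 0], [0, 0, 0]],
    [0, [0, 0, 0], [0, 0, 0]],
    [0, [0, 0, 0], [0, 0, 0]]
  ]
}}

```text
time: 8.38
ee_pos: [0.5093, -0.2448, 0.374]
orientation: [-3.034, -0.814, 0.0]
force: [-0.5, 0.2, -3.1]
gripper_width: 0.0106
finger_force: 79.8
```

Run:
```python
from h import *
s=env.sense();R=Ro.from_rotvec(s["orientation"])
print(s["ee_pos"],np.degrees(np.arccos(-R.as_matrix()[2,2])),s["wrist_torque"],s["gripper_width"],s["finger_force"])
im=vision.grab_frame("wrist");cv2.imwrite("pics/w4.png",im)
np.save("w4.npy",np.r_[s["ee_pos"],s["orientation"]])
# target: tray yaw 45, pocket over board
b=np.array([.554,.1825])
for yaw in(30,45,60):
    y=np.radians(yaw);h=b-.071*np.array([np.cos(y),np.sin(y)]);print(yaw,h);move_to([*h,.373],yaw)
```

```text
[ 0.50933043 -0.24483463  0.37396908] 0.023075476168577837 [8.86235532e-05 1.03010777e-02 5.17214403e-02] 0.010572391268905459 79.7527527809143
30 [0.4925122 0.147    ]
shift [ 18.16 -34.76   0.11] turn [-2.000e-02 -1.000e-02 -8.996e+01]
45 [0.50379542 0.13229542]
shift [ 18.4  -32.92   0.11] turn [-2.0000e-02 -1.0000e-02 -1.0496e+02]
60 [0.5185    0.1210122]
shift [ 19.11 -31.21   0.11] turn [-2.0000e-02 -2.0000e-02 -1.1996e+02]
```

View pics/w4.png

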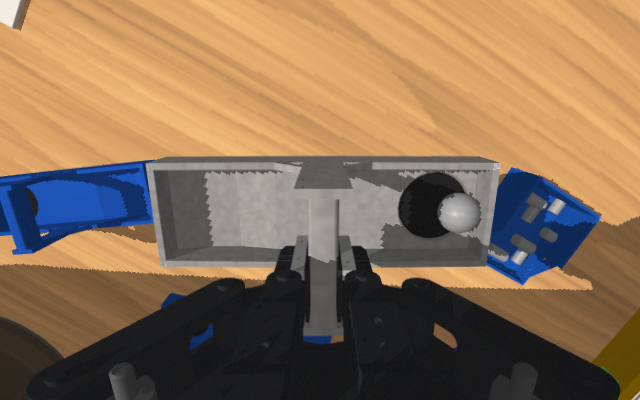

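The tray is level, with the ball in the pocket at (460,213). I'll work out the pocket's place in the tool frame and start the carry.

Request:
{"method": "carry_out", "body": {
  "steps": [
    [0, [0.6, -1, 0], [0, 0, -3]],
    [0, [1.7, -3, 0], [0, 0, -9]],
    [0, [3, -5.4, 0], [0, 0, -17]],
    [0, [4.4, -8, 0], [0, 0, -25]],
    [0, [5.9, -10.6, 0], [0, 0, -34]],
    [0, [7.3, -13.1, 0], [0, 0, -43]],
    [0, [8.4, -15.2, 0], [0, 0, -49]],
    [0, [9.2, -16.5, 0], [0, 0, -52]]
  ]
}}

```text
time: 9.43
ee_pos: [0.506, -0.0543, 0.3742]
orientation: [-2.366, -2.067, -0.0]
force: [-0.6, -0.7, -2.6]
gripper_width: 0.0107
finger_force: 79.8
```

Run:
```python
from h import *
f=lambda p,z:ray2plane("wrist",p,z,(np.zeros(3),np.zeros(3)))
pk=f((433,206),.155+.0705);print("pocket in tool",pk,"ball",f((460,213),.155+.0625))
C=[f(p,.155+.052) for p in((148,164),(162,265),(488,265),(500,163))];print("rim mid",np.mean(C,0))
print("bar",[f(p,.145) for p in((323,199),(323,335))])
s=env.sense();print(s["ee_pos"],s["time"])
b=np.array([.554,.1825]);y=np.radians(45);ty=np.array([np.cos(y),np.sin(y)]);tx=np.array([-ty[1],ty[0]])
h=b-pk[1]*ty-pk[0]*tx;print(h);move_to([*h,.335],45)
```

```text
pocket in tool [0.00841382 0.06979009 0.2255    ] ball [0.00630513 0.08425021 0.2175    ]
rim mid [0.00748188 0.00095954 0.207     ]
bar [array([ 3.53268728e-02, -5.89167594e-05,  1.45000000e-01]), array([-2.42002955e-02, -3.24799361e-05,  1.45000000e-01])]
[ 0.50602625 -0.05426397  0.37420267] 9.425
[0.51060042 0.12720148]
shift [18.04 -1.98  3.92] turn [  0.   -0.  -52.7]
```

Request:
{"method": "carry_out", "body": {
  "steps": [
    [0, [1, -0.1, 0], [0, 0, -3]],
    [0, [3.2, -0.4, 0.3], [0, 0, -9]],
    [0, [6, -0.7, 0.9], [0, 0, -17]],
    [0, [9, -1, 1.8], [0, 0, -26]],
    [0, [12, -1.3, 2.6], [0, 0, -35]],
    [0, [14.8, -1.6, 3.3], [0, 0, -43]],
    [0, [17, -1.9, 3.7], [0, 0, -49]],
    [0, [18, -2, 3.9], [0, 0, -52.7]]
  ]
}}

```text
time: 10.42
ee_pos: [0.5114, 0.1263, 0.3347]
orientation: [-1.202, -2.902, 0.0]
force: [0.3, -0.6, -2.2]
gripper_width: 0.0107
finger_force: 79.8
```

Request:
{"method": "carry_out", "body": {
  "steps": [
    [0, [0, 0, 0], [0, 0, 0]],
    [0, [0, 0, 0], [0, 0, 0]],
    [0, [0, 0, 0], [0, 0, 0]],
    [0, [0, 0, 0], [0, 0, 0]],
    [0, [0, 0, 0], [0, 0, 0]],
    [0, [0, 0, 0], [0, 0, 0]]
  ]
}}

```text
time: 11.18
ee_pos: [0.5114, 0.1252, 0.3351]
orientation: [1.209, 2.9, -0.0]
force: [-0.2, 0.3, -2.3]
gripper_width: 0.0104
finger_force: 79.8
```

Run:
```python
from h import *
s=env.sense();R=Ro.from_rotvec(s["orientation"])
print(s["ee_pos"],np.degrees(np.arccos(-R.as_matrix()[2,2])),"pocket",s["ee_pos"]+R.apply([.008,.070,.2175]),s["gripper_width"],s["qvel"],s["time"])
w=vision.grab_frame("wrist"); t=vision.grab_frame("top")[150:260,120:300]
cv2.imwrite("pics/w5.png",w); cv2.imwrite("pics/t5.png",cv2.resize(t,None,fx=4.4,fy=4.4,interpolation=cv2.INTER_CUBIC))
```

```text
[0.51138548 0.12522305 0.33509312] 0.006054906180798929 pocket [0.55549816 0.18015345 0.11759146] 0.01040622981109028 [ 6.00261006e-04  1.09039054e-03  7.25924885e-04  5.86389017e-03
  4.68176048e-05 -2.95854793e-03] 11.175
```

View pics/w5.png

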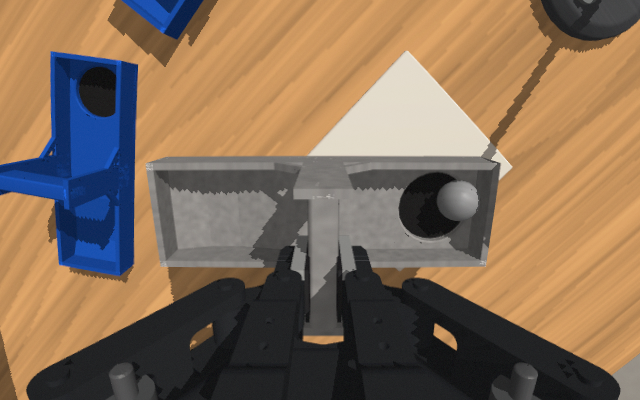

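View pics/t5.png

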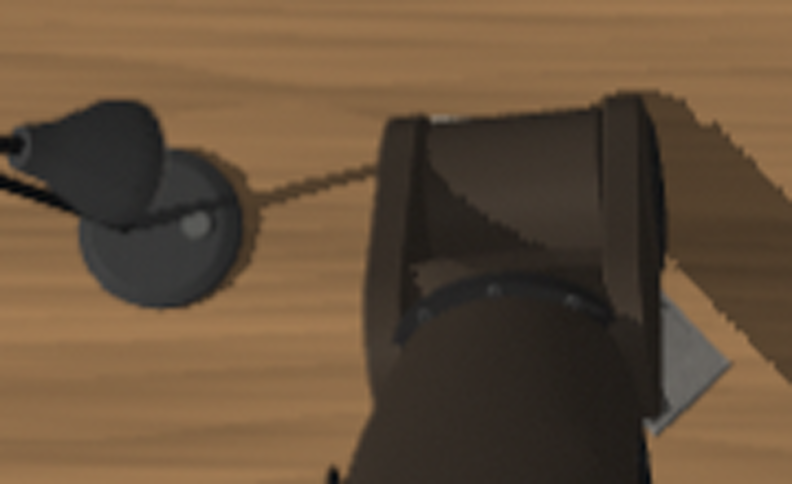

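The wrist view shows the level tray with the ball inside the pocket at (459,201) and the board below it, corners at (407,51) and (510,168). The top view shows the arm well clear of the lamp head. I'll check the board's corners against my estimate, then hand in.

Run:
```python
from h import *
s=env.sense();P=(s["ee_pos"],s["orientation"])
a,b=[ray2plane("wrist",p,.006,P) for p in((407,51),(510,168))]
e=b-a; m=(a+b)/2; n=np.array([-e[1],e[0],0])/np.linalg.norm(e)
c=[m+k*.075*n for k in(1,-1)]; print(a,b,np.linalg.norm(e)); print(c)
pk=P[0]+Ro.from_rotvec(P[1]).apply([.008,.070,.2175])
d=min(np.linalg.norm((q-pk)[:2]) for q in c); print("pocket to board middle",d)
if d<.012: print(env.sign_off())
```

```text
[0.48129904 0.25984532 0.006     ] [0.62838909 0.26183917 0.006     ] 0.1471035615230578
[array([0.55382751, 0.33583535, 0.006     ]), array([0.55586062, 0.18584913, 0.006     ])]
pocket to board middle 0.00564736888344163
the job is handed in; nothing more can be done
None
```

I handed the job in at about 11.3 s: the tray was held level by its handle, about 10 cm above the bench, with the ball in the round pocket and the pocket about 6 mm from the board's middle by my measurement; the hand-in returned no verdict.

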